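# Count round mosaic tiles through the gate of a sorting tray

## Robot

A 6-joint arm with a two-finger parallel gripper is mounted at the origin on the work surface. World frame = base frame: x ahead of the robot, y to its left, z up, the work surface at z = 0. Lengths are in m, angles in rad, forces in N, time in s.
With the tool pointing down it reaches from about 0.425 to 0.95 m from the base axis. Payload 3.5 kg.
Tool frame: the origin (TCP) lies midway between the tips of the shut fingers; the grasp point (between the pads) lies 19 mm behind it; x points along the fingers, y is the direction in which the jaws open and shut, and the axes are right-handed (so a half turn about x gives the same grasp; the last joint's range is limited). The gripper opens to 85 mm and grips with 20 to 120 N. Pads are 22 mm wide; open, the fingers measure 114 mm over their backs; the gripper's body (76 mm by 85 mm) begins 54 mm behind the grasp point. The pads swing forward as they close: fully open they stand 13 mm farther back than shut.
Start: joints at [-1.358, 0.286, 1.577, -0, 1.279, -0.15], TCP at [0.24, -0.631, 0.209] pointing down, gripper open.
Joint ranges: [-2.77, 2.77], [-0.9, 2.22], [0.21, 2.48], [-1.53, 4.67], [0.24, 2.81], [-2.84, 2.84]. Speed limits (rad/s): [2.79, 2.79, 3.14, 3.14, 3.14, 3.14].

## Interface

Orientations are given as a unit quaternion [x, y, z, w].
In Python, from plant import sensors, optics, ctrl gives the robot as it stands.
- The arm moves only by the tool arm_command, never from a script. Its argument "increments" is a list that holds one entry, the list of rows, each a list of 4 numbers: the shift along the tool's x, y, z in cm, then the turn about the tool's x in rad. A call has 1 to 20 rows; each row shifts and turns the commanded pose from where the row before left it, along the tool's axes as they then stand; what a row does not reach is not made up. A row lasts 1/8 s, in which the tool goes at most 62.5 mm and 10.7 degrees, less where a joint would pass 70% of its speed; a pose out of reach is approached as far as the arm can. A call with a gripper value outside its range is refused whole. "grip" is the finger opening in cm, from 0 to 8.54, set as the call begins (left out, the last holds). The fingers move at their own pace and stop on an object; "grip_force" is the grip in N (left out, the last holds). Time passes only in rows, so rows that do not move let the fingers close. It gives the time, the measured TCP pose, the force and the opening at its end, in the units of the state.
- sensors.get_state(): the state, without advancing time (a new reading comes with each control period).
- optics.read_camera(name): name is "side" or "top"; returns the picture (400x640x3 uint8, blue, green, red); there is no depth.
- optics.camera_model(name): a dict with "camera_matrix" (3x3 intrinsics, pixels), "world_from_camera" (4x4, takes a point from camera to world coordinates). Camera axes: x right, y up, looking along -z (the intrinsics and any distortion apply to the point x, -y, -z); pixel columns grow to the right and rows downward; lengths in m; the calibration is good to about 2 mm. A picture is of the moment at which its call begins. camera_model takes no time and is no camera call.
- ctrl.sign_off(): hands the job in, once; it reports no verdict.
Trained networks look in the newest picture that a camera, given by its name, has taken for a name from the list of things; names that differ only in an ending like _2 or _b are one class to them, and where a whole thing is asked for, a point or a joint stands for the part that bears it (a point fixed in the world has none). Each returns a list of dicts, best first, with "conf" (0 to 1); they miss things now and then, are a little off and sometimes report something else, mostly with a low value. They report only what shows in the picture. A call takes as long as a camera call.
- optics.boxes_of(camera, query): "at" ([row, column] in pixels, amid what is visible of it).
- optics.place_of(camera, query): "at" ([row, column] in pixels: a listed point, or the origin of a listed thing).
The state is a dict: "time": time; "qpos": joint angles; "dq": joint speeds; "joint_efforts": joint torques, N m; "eef_pos": TCP position; "tcp_rot": TCP orientation; "contact_force": force on the tool from outside, world axes, zero at the start; "wrist_torque": the same for the moment, N m; "opening": opening from 0.0 (shut) to 1.0 (fully open).
Only numpy, scipy, OpenCV 4.12 (cv2) and the standard library are available. Lean on these libraries where they do the work, as an engineer would, in place of code of your own. Each camera call takes 0.05 s, during which the arm holds its last target.

## Task

With the fingertips, sweep the three round tiles across the deck of the sorting tray and through the gate into its catch pocket, one at a time, letting each drop in before the next follows. Slide them only: never lift or carry a tile. Leave the two square tiles on the deck, do not disturb the other things on the table, and finish clear of everything.

Things in the scene. Friction and masses are not known exactly. Their poses are not given: they have to be found in the camera images.
- tray: Fixed wooden sorting tray. Origin on the table surface under the deck; z up; x points along the sweep to the gate. The flat deck is 65 mm above the table, x -135 to 110, y -115 to 115 mm. Fences 18 mm high (tops 83 mm above the table) enclose it: 10 mm thick along the rear x=-135 and the sides y=+-115, and a funnel in front. The catch pocket adjoins at x=110.
- gate (a point): Middle of the 42 mm wide gate, on the deck's drop edge at deck height (tray x 110, y 0, z 65 mm); axes as the tray's. Two upright funnel boards, 6 mm thick, 18 mm high, lead to it: their inner faces run straight from tray (x 45, y +-115) to (x 110, y +-21) mm. Straight past x=110 is the drop into the pocket: a tile falls in once its centre is past that edge.
- pocket (a point): Centre of the floor of the open-topped catch pocket, 5 mm above the table. Inside it spans tray x 110 to 175, y -50 to 50 mm; its three 6 mm walls rise to 83 mm above the table.
- round1_mid (a point): Centre of a loose round white ceramic tile, a disc of 30 mm diameter and 10 mm thick lying flat on the deck (its centre 5 mm above the deck), about 17 g, axis z. The three round tiles are alike.
- round2_mid (a point): Centre of a loose round white ceramic tile, a disc of 30 mm diameter and 10 mm thick lying flat on the deck (its centre 5 mm above the deck), about 17 g, axis z. The three round tiles are alike.
- round3_mid (a point): Centre of a loose round white ceramic tile, a disc of 30 mm diameter and 10 mm thick lying flat on the deck (its centre 5 mm above the deck), about 17 g, axis z. The three round tiles are alike.
- square1_mid (a point): Centre of a loose square white ceramic tile, 25 x 25 x 10 mm, lying flat on the deck in its rear part; it must stay on the deck. x, y along its sides.
- square2_mid (a point): Centre of a loose square white ceramic tile, 25 x 25 x 10 mm, lying flat on the deck in its rear part; it must stay on the deck. x, y along its sides.
- pot: Bystander: small glass jar, 44 mm diameter, 60 mm tall, standing loose on the table beside the pocket, on the tray's +y side. Origin at the centre of its underside.
- glue: Bystander: white bottle, 56 mm diameter, 150 mm tall, standing loose on the table. Origin at the centre of its underside.
- mug: Bystander: blue mug, 80 mm diameter, 90 mm tall, loose on the table, handle towards its +y. Origin at the centre of its underside.
- brush: Bystander: small brush lying loose on the table along its x.
- nippers: Bystander: tile nippers with red handles, about 190 mm long, 14 mm high, lying loose on the table along their x; origin at the pivot.

How it is judged:
By the outcome, as a careful person would: the job done as asked, in the order asked, and still so for the second after the job is handed in, with the robot touching nothing.
It also fails if it takes over 67 s, if anything falls off the work surface, if the arm or the gripper's body presses on something with over 40 N, if the wrist force passes 120 N, or if a joint passes its speed limit or range.

## Working session

There is one attempt and no reset: what is moved stays moved. The work goes in short steps, Python scripts to look and compute and a tool call to move; the robot and the scene stay as the last step left them, time stands still between calls to the robot, and variables do not carry over. Pictures are saved under pics/ and viewed, and the job is handed in when it is done.

Besides the shell and the picture viewer there is one more tool, called after "Emit:" by a JSON object that holds its "fn" and its "kwargs". arm_command: Moves the arm, as the interface text tells. Its arguments: {"type":"object","properties":{"increments":{"type":"array","items":{"type":"array","items":{"type":"array","items":{"type":"number"}}}},"grip":{"type":"number"},"grip_force":{"type":"number"}},"required":["increments"]}

```bash
mkdir -p pics; ls; cat > h.py <<'E'
import numpy as np, cv2
from plant import sensors, optics, ctrl
def ray(cam,rc):
    m=optics.camera_model(cam);K=np.array(m['camera_matrix']);T=np.array(m['world_from_camera'])
    d=m.get('dist',None)
    p=np.linalg.inv(K)@np.array([rc[1],rc[0],1.])
    v=T[:3,:3]@np.array([p[0],-p[1],-p[2]])
    return T[:3,3],v
def atz(cam,rc,z):
    o,v=ray(cam,rc); return o+v*(z-o[2])/v[2]
def proj(cam,P):
    m=optics.camera_model(cam);K=np.array(m['camera_matrix']);T=np.array(m['world_from_camera'])
    c=np.linalg.inv(T)@np.append(P,1); q=K@np.array([c[0],-c[1],-c[2]]); return q[1]/q[2],q[0]/q[2]
E
python3 - <<'E'
from h import *
print(sensors.get_state())
for c in['top','side']:
    m=optics.camera_model(c);print(c,m)
    cv2.imwrite(f'pics/{c}0.png',optics.read_camera(c))
    for q in['tray','gate','pocket','round1_mid','square1_mid','pot','glue','mug','brush','nippers']:
        print(q,[(round(d['conf'],2),np.round(d['at'],1).tolist()) for d in optics.place_of(c,q)][:6])
E
```

```text
pics
{'time': 0.0, 'qpos': array([-1.35798827e+00,  2.87225169e-01,  1.57819504e+00,  1.82443309e-05,
        1.27857883e+00, -1.50010318e-01]), 'dq': array([ 0.00055716,  0.00049201, -0.00021579, -0.00022518,  0.00034208,
       -0.00079303]), 'joint_efforts': array([-1.14526483e-03, -4.05981266e+01, -2.92628396e+01, -2.52495256e-04,
        5.80523410e-03, -6.43349480e-06]), 'eef_pos': array([ 0.23943793, -0.63034298,  0.2072978 ]), 'tcp_rot': array([-0.69548276, -0.12842188,  0.69552383, -0.12672076]), 'contact_force': array([-0.65698747, -0.21449731,  0.13298885]), 'wrist_torque': array([ 0.02284034, -0.03524012,  0.02673839]), 'opening': 0.9971996884385993}
top {'camera_matrix': array([[373.84653054,   0.        , 327.26336679],
       [  0.        , 373.84653054, 200.53735566],
       [  0.        ,   0.        ,   1.        ]]), 'world_from_camera': array([[-0.0358605 ,  0.97679303, -0.21116202,  0.33256185],
       [-0.99933518, -0.03644026,  0.00114637, -0.04780758],
       [-0.00657503,  0.21106274,  0.9774504 ,  1.00459748],
       [ 0.        ,  0.        ,  0.        ,  
[... 372 characters left out ...]
615,   0.        , 320.61304249],
       [  0.        , 431.85237615, 198.07796231],
       [  0.        ,   0.        ,   1.        ]]), 'world_from_camera': array([[-0.99321703,  0.06850157, -0.09395461,  0.40844837],
       [-0.11585492, -0.51437703,  0.84970225,  1.04929262],
       [ 0.00987784,  0.85482385,  0.51882427,  0.72258302],
       [ 0.        ,  0.        ,  0.        ,  1.        ]])}
tray [(0.69, [211.0, 321.7])]
gate [(0.82, [211.6, 308.7])]
pocket [(0.61, [242.4, 308.7])]
round1_mid [(0.61, [190.5, 314.7])]
square1_mid [(0.5, [178.0, 351.3])]
pot [(0.82, [252.6, 337.8])]
glue []
mug [(0.69, [164.6, 378.1]), (0.64, [215.1, 309.0])]
brush []
nippers [(0.59, [154.7, 303.7])]
```

View pics/top0.png

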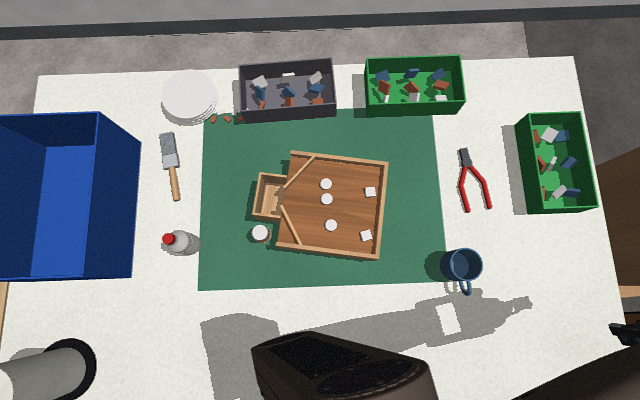

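View pics/side0.png

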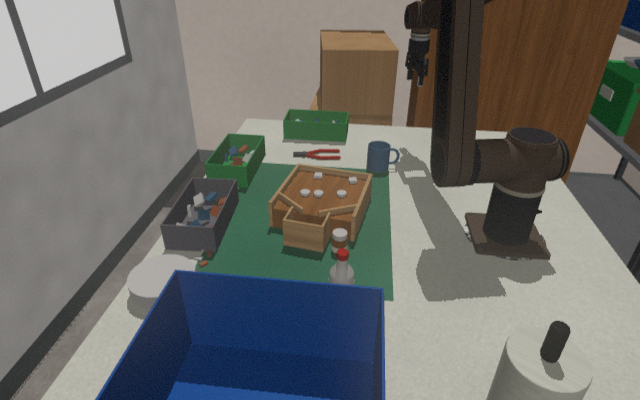

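```bash
python3 - <<'E'
from h import *
a=cv2.imread('pics/top0.png')[130:290,220:420]; cv2.imwrite('pics/top0c.png',cv2.resize(a,None,fx=4,fy=3.7,interpolation=cv2.INTER_CUBIC) if 0 else cv2.resize(a,(750,600),interpolation=cv2.INTER_CUBIC))
a=cv2.imread('pics/side0.png')[130:290,220:420]; cv2.imwrite('pics/side0c.png',cv2.resize(a,(750,600),interpolation=cv2.INTER_CUBIC))
E
```

```text
(no output)
```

View pics/top0c.png

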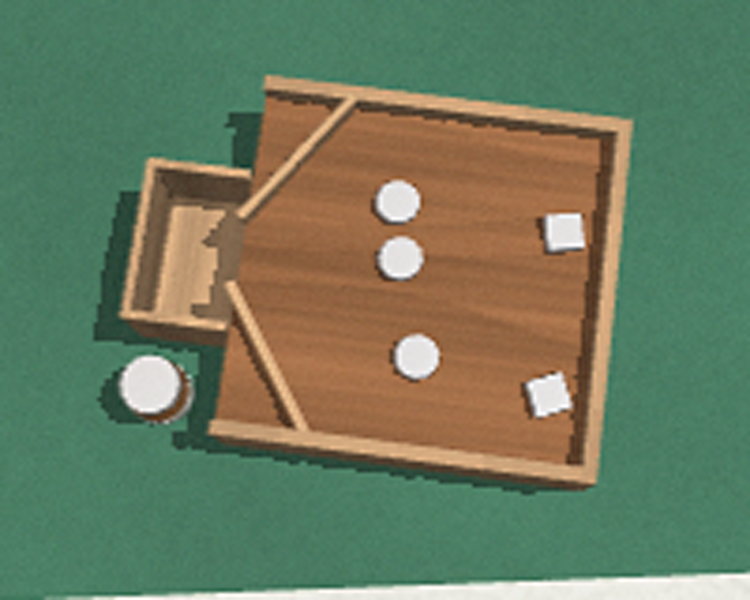

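View pics/side0c.png

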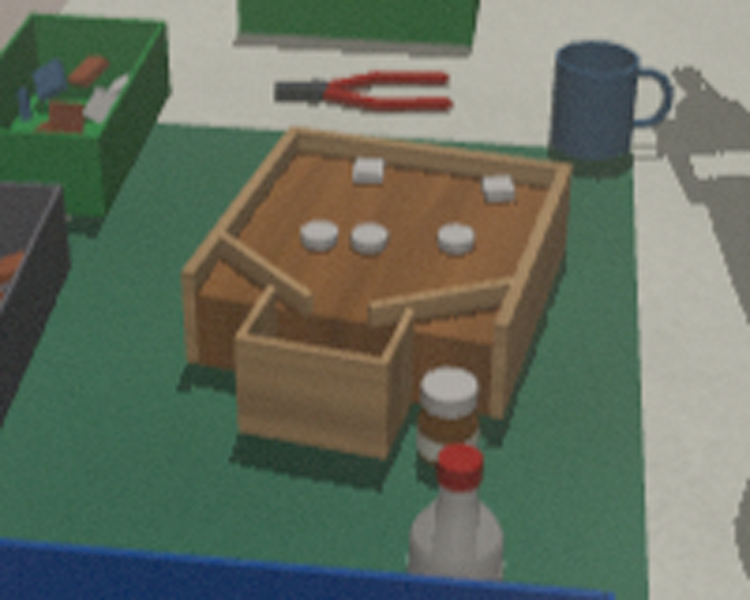

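The top view shows the tray turned so that its gate faces image-left (world +y). The round tiles are near pixels (184,326), (199,327) and (225,331). The squares are near (192,370) and (235,366), and the pot is at (233,260) by the pocket. Next I'll fit the tray pose and the tile positions.

```bash
cat >> h.py <<'E'
from scipy.optimize import least_squares
from scipy.spatial.transform import Rotation as R
def discs(img,rows=(150,262),cols=(270,390)):
    hsv=cv2.cvtColor(img,cv2.COLOR_BGR2HSV)
    m=((hsv[...,1]<50)&(hsv[...,2]>150)).astype(np.uint8)
    k=np.zeros_like(m);k[rows[0]:rows[1],cols[0]:cols[1]]=1
    n,l,s,c=cv2.connectedComponentsWithStats(m*k)
    return [(s[i,4],c[i][1],c[i][0]) for i in range(1,n) if s[i,4]>25]
def w2t(P,T):
    d=np.array(P[:2])-T[:2];c,s=np.cos(T[2]),np.sin(T[2]);return np.array([c*d[0]+s*d[1],-s*d[0]+c*d[1]])
def t2w(p,T):
    c,s=np.cos(T[2]),np.sin(T[2]);return np.array([T[0]+c*p[0]-s*p[1],T[1]+s*p[0]+c*p[1]])
E
python3 - <<'E'
from h import *
f=lambda x,y:(130+y/3.75,220+x/3.75)
# crop px, tray xyz ; 'e'= fence outer offset unknown
pts=[((246,217),(110,-21,83)),((238,282),(110,21,83)),((355,100),(45,-115,83)),((308,428),(45,115,83)),
((603,137),(-135,-115,83)),((578,465),(-135,115,83))]
S=[((150,160),(181,-56,83)),((122,318),(181,56,83))]
def run(pts):
    def res(p):
        out=[]
        for c,t in pts:
            w=t2w(np.array(t[:2])/1e3,p); r=proj('top',[w[0],w[1],t[2]/1e3]); q=f(*c); out+= [r[0]-q[0],r[1]-q[1]]
        return np.array(out)
    s=least_squares(res,[0.33,0.0,1.5],loss='soft_l1');return s.x,np.round(res(s.x).reshape(-1,2),1).tolist()
for P in (pts,pts+S,pts[:2]+S): print(*run(P))
T=run(pts+S)[0]; np.save('T.npy',T)
img=cv2.imread('pics/top0.png')
for d in discs(img):
    w=atz('top',(d[1],d[2]),0.0745); print('blob',d[0],np.round(d[1:],1),np.round(w[:2]*1e3,1),'tray',np.round(w2t(w,T)*1e3,1))
def side(q,z):
    return
im=cv2.imread('pics/side0.png')
for d in discs(im,(165,215),(270,375)):
    w=atz('side',(d[1],d[2]),0.072); print('side',d[0],np.round(d[1:],1),np.round(w[:2]*1e3,1),'tray',np.round(w2t(w,T)*1e3,1))
print('gate net',w2t(atz('top',(198,283.2),.065),T),w2t(atz('side',(211.6,308.7),.065),T))
s=sensors.get_state();print(np.round(R.from_quat(s['tcp_rot']).as_matrix(),3), 'tray',w2t(s['eef_pos'],T))
E
```

```text
[ 0.52841251 -0.04629421  1.40223209] [[0.4, -1.1], [-0.9, -1.6], [-0.1, 0.3], [0.7, -0.2], [-1.3, 3.4], [0.5, 0.6]]
[ 0.52794913 -0.04700907  1.4049982 ] [[0.7, -0.9], [-0.6, -1.3], [0.0, 0.4], [0.9, 0.2], [-1.3, 3.6], [0.6, 1.1], [-0.7, -0.5], [-0.2, -0.5]]
[ 0.5286519  -0.04922684  1.41412138] [[0.8, -0.1], [-0.5, -0.4], [-0.4, 0.1], [0.2, 0.5]]
blob 102 [183.2 325.7] [579.1 -46.4] tray [  9.  -50.4]
blob 87 [191.2 370.2] [ 553.7 -159.4] tray [-106.6  -44. ]
blob 102 [198.3 326.5] [539.5 -47.1] tray [  1.9 -11.4]
blob 111 [224.7 330.6] [471.3 -55.1] tray [-17.4  54.6]
blob 96 [234.8 366. ] [ 442.4 -142.3] tray [-108.1   68.6]
side 132 [165.9 344.4] [ 471.8 -230.6] tray [-190.4   25.1]
side 27 [178.6 352.6] [ 440.3 -146.4] tray [-112.5   70. ]
side 39 [191.  304.6] [578.3 -50.5] tray [  4.9 -50.2]
side 39 [191.9 318. ] [538.1 -50.4] tray [ -1.6 -10.5]
side 39 [191.9 341. ] [470.2 -59.4] tray [-21.8  54.9]
gate net [0.1128692 0.0001132] [ 0.09860835 -0.00794044]
[[ 0.     0.355 -0.935]
 [-0.    -0.935 -0.355]
 [-1.     0.    -0.   ]] tray [-0.62360557  0.18803194]
```

```bash
cat > ov.py <<'E'
from h import *
def overlay(img,T,out,r0=130,c0=220,h=160,w=200,k=3.75,cam='top'):
    a=cv2.resize(img[r0:r0+h,c0:c0+w],None,fx=k,fy=k,interpolation=cv2.INTER_CUBIC)
    def L(p,q,col):
        o=[]
        for t in(p,q):
            ww=t2w(np.array(t[:2])/1e3,T);r=proj(cam,[ww[0],ww[1],t[2]/1e3]);o.append((int((r[1]-c0+.5)*k),int((r[0]-r0+.5)*k)))
        cv2.line(a,*o,col,1)
    for s in(1,-1):
        L((45,115*s,83),(110,21*s,83),(0,0,255)); L((45,115*s,65),(110,21*s,65),(255,0,0))
        L((-135,115*s,65),(45,115*s,65),(255,0,0)); L((-135,115*s,83),(110,115*s,83),(0,0,255)); L((-135,125*s,83),(110,125*s,83),(0,0,255))
        L((110,56*s,83),(181,56*s,83),(0,0,255)); L((110,50*s,83),(175,50*s,83),(0,0,255))
    L((-135,-115,65),(-135,115,65),(255,0,0));L((-135,-115,83),(-135,115,83),(0,0,255));L((-145,-115,83),(-145,115,83),(0,0,255))
    L((181,-56,83),(181,56,83),(0,0,255));L((175,-50,83),(175,50,83),(0,0,255))
    L((110,-21,65),(110,21,65),(255,0,0))
    cv2.imwrite(out,a)
if __name__=='__main__':
    overlay(cv2.imread('pics/top0.png'),np.array([.5284,-.0485,1.410]),'pics/ov1.png')
E
python3 ov.py
```

```text
(no output)
```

View pics/ov1.png

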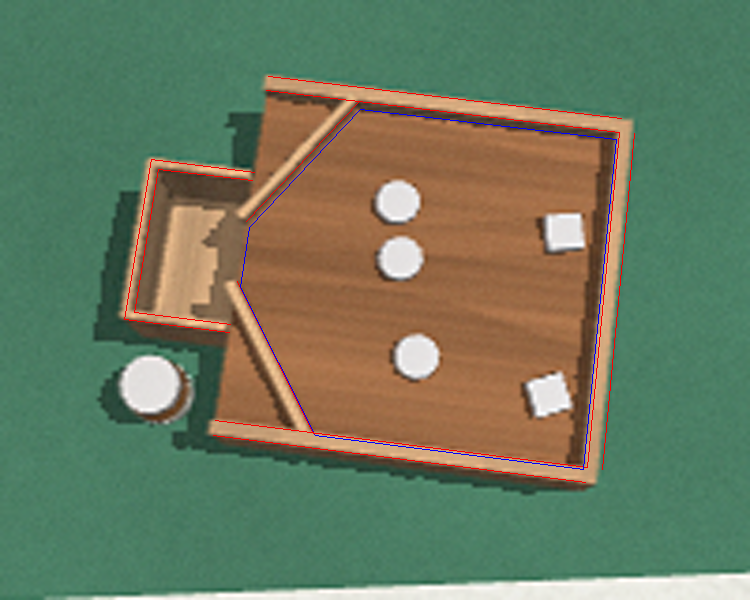

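Emit:
{"fn": "arm_command", "kwargs": {"increments": [[[0,0,0,-0.175],[0,0,0,-0.175],[0,0,0,-0.175],[0,0,0,-0.175],[0,0,0,-0.175],[0,0,0,-0.175]]], "grip": 1.0}}

```text
time: 1.85
eef_pos: [0.2396, -0.631, 0.2087]
tcp_rot: [0.537, 0.461, -0.537, 0.461]
contact_force: [0.6, 0.7, -0.7]
opening: 0.12
```

Emit:
{"fn": "arm_command", "kwargs": {"increments": [[[0,1.7,-4.8,0],[0,1.7,-4.8,0],[0,1.7,-4.8,0],[0,1.7,-4.8,0],[0,1.7,-4.8,0],[0,1.7,-4.8,0],[0,1.7,-4.8,0],[0,1.7,-4.8,0],[0,1.7,-4.8,0],[0,1.7,-4.8,0],[0,1.7,-4.8,0],[0,1.7,-4.8,0],[0,0,0,0],[0,0,0,0]]]}}

```text
time: 3.6
eef_pos: [0.5315, -0.0944, 0.2087]
tcp_rot: [-0.538, -0.459, 0.538, -0.459]
contact_force: [-0.1, 0.1, 0.2]
opening: 0.122
```

```bash
python3 - <<'E'
from h import *
T=np.array([.5284,-.0485,1.410]);np.save('T.npy',T)
s=sensors.get_state();print(s['time'],s['eef_pos'],s['opening'],s['contact_force'],'tray',w2t(s['eef_pos'],T)*1e3);M=R.from_quat(s['tcp_rot']).as_matrix();print(np.round(M,3),'yerr deg',np.degrees(np.arctan2(M[1,2],M[0,2])-(T[2]-np.pi)))
for c in('top','side'):
    cv2.imwrite(f'pics/{c}1.png',optics.read_camera(c)); print(proj(c,s['eef_pos']))
for d in discs(cv2.imread('pics/top0.png')):
    w=atz('top',d[1:],.0745);print(np.round(w2t(w,T)*1e3,1))
E
```

```text
3.6 [ 0.5315449  -0.09438331  0.20871762] 0.12235794547209085 [-0.05105169  0.13740345  0.24044973] tray [-44.78791214 -10.4504473 ]
[[-0.     0.988 -0.157]
 [-0.    -0.157 -0.988]
 [-1.    -0.     0.   ]] yerr deg 0.1957991802284512
(np.float64(187.73458830797134), np.float64(347.61605079241286))
(np.float64(143.68039857834646), np.float64(322.39683745102474))
[ 10.2 -49.7]
[-105.4  -42.8]
[  3.2 -10.7]
[-15.7  55.3]
[-106.4   69.8]
```

```bash
python3 - <<'E'
from h import *
from h import *
a=cv2.imread('pics/top1.png')[100:260,250:450];b=cv2.imread('pics/side1.png')[80:240,230:430]
cv2.imwrite('pics/c1.png',np.hstack([cv2.resize(x,(400,320),interpolation=cv2.INTER_CUBIC) for x in(a,b)]))
E
```

```text
(no output)
```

View pics/c1.png

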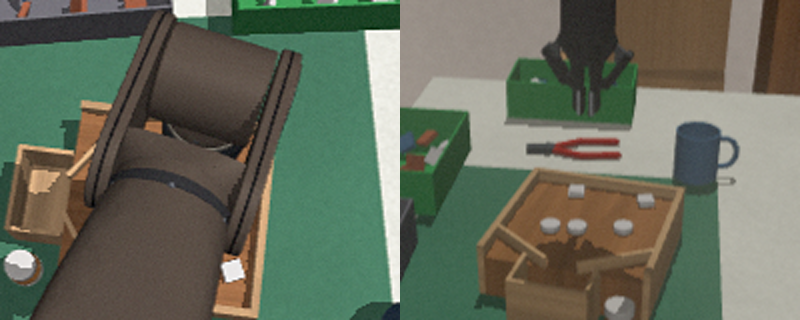

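```bash
python3 - <<'E'
from h import *
b=cv2.imread('pics/side1.png')[100:160,280:370]
b=cv2.resize(b,None,fx=8,fy=8,interpolation=cv2.INTER_CUBIC)
r,c=proj('side',sensors.get_state()['eef_pos']);cv2.circle(b,(int((c-280+.5)*8),int((r-100+.5)*8)),4,(0,0,255),1)
b=np.clip(b.astype(float)*1.8,0,255).astype(np.uint8);cv2.imwrite('pics/c2.png',b)
E
```

```text
(no output)
```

View pics/c2.png

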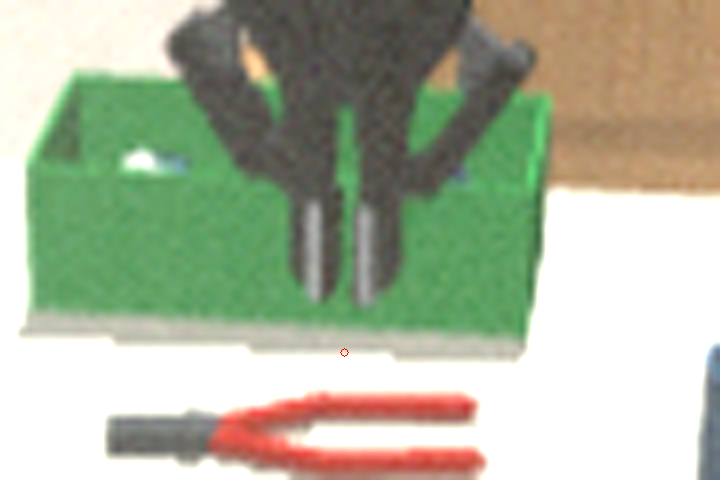

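Emit:
{"fn": "arm_command", "kwargs": {"increments": [[[2.5,0,0,0],[2.5,0,0,0],[2.5,0,0,0],[2.5,0,0,0],[1.5,0,0,0],[0,0,0,0],[0,0,0,0]]]}}

```text
time: 4.58
eef_pos: [0.5324, -0.0949, 0.0948]
tcp_rot: [0.538, 0.458, -0.538, 0.459]
contact_force: [-0.4, -0.4, 0.5]
opening: 0.115
```

```bash
cat > look.py <<'E'
import sys
from h import *
n=sys.argv[1];T=np.load('T.npy')
s=sensors.get_state();im=optics.read_camera('side');cv2.imwrite(f'pics/side{n}.png',im)
print(round(s['time'],2),'z',round(s['eef_pos'][2]*1e3,1),'tray',np.round(w2t(s['eef_pos'],T)*1e3,1),'F',np.round(s['contact_force'],1),round(s['opening'],3))
r0,c0=140,260
b=cv2.resize(im[r0:r0+100,c0:c0+130],None,fx=6,fy=6,interpolation=cv2.INTER_CUBIC)
r,c=proj('side',s['eef_pos']);cv2.circle(b,(int((c-c0+.5)*6),int((r-r0+.5)*6)),4,(0,0,255),1)
b=np.clip(b.astype(float)*1.5,0,255).astype(np.uint8);cv2.imwrite(f'pics/l{n}.png',b)
for d in discs(im,(165,245),(270,375)):
    if d[0]<60:
        w=atz('side',d[1:],.0725);print(d[0],np.round(d[1:],1),'tray',np.round(w2t(w,T)*1e3,1))
E
python3 look.py 2
```

```text
4.58 z 94.8 tray [-45.2 -11.4] F [-0.4 -0.4  0.5] 0.115
28 [178.6 352.5] tray [-110.1   71.1]
38 [191.9 341.1] tray [-19.5  56.1]
```

View pics/l2.png

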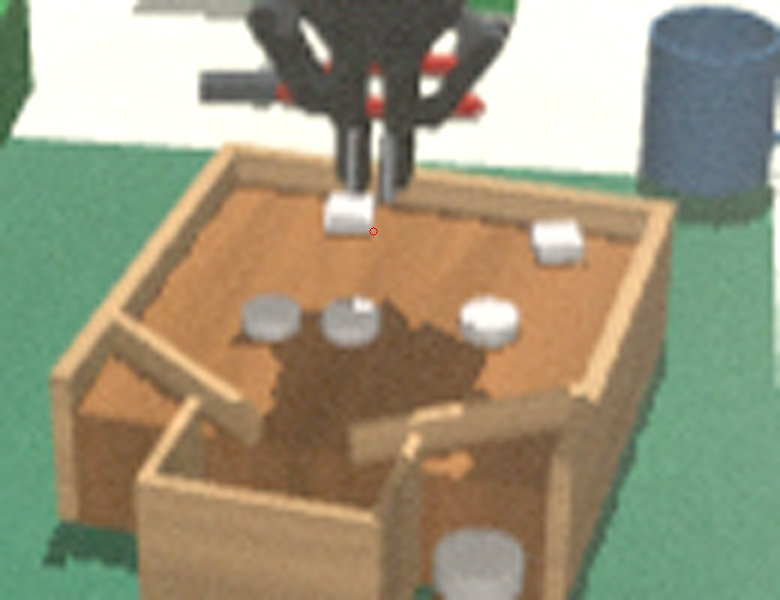

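```bash
python3 - <<'E'
from ov import *
overlay(cv2.imread('pics/side0.png'),np.load('T.npy'),'pics/ov2.png',150,260,110,130,5.8,'side')
E
```

```text
(no output)
```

View pics/ov2.png

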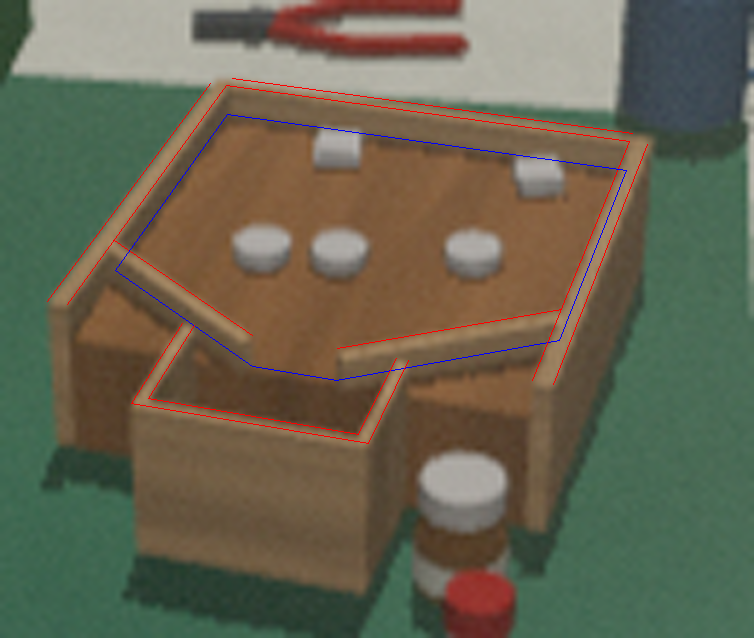

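Emit:
{"fn": "arm_command", "kwargs": {"increments": [[[1,0,0,0],[1,0,0,0],[0,0,0,0],[0,0,0,0]]]}}

```text
time: 5.12
eef_pos: [0.5316, -0.0943, 0.0735]
tcp_rot: [-0.538, -0.459, 0.538, -0.459]
contact_force: [0.8, -0.8, 1.4]
opening: 0.121
```

```bash
python3 look.py 3
```

```text
5.12 z 73.5 tray [-44.7 -10.5] F [ 0.8 -0.8  1.4] 0.121
28 [178.6 352.5] tray [-110.1   71.1]
26 [191.5 342.1] tray [-22.5  58.4]
```

View pics/l3.png

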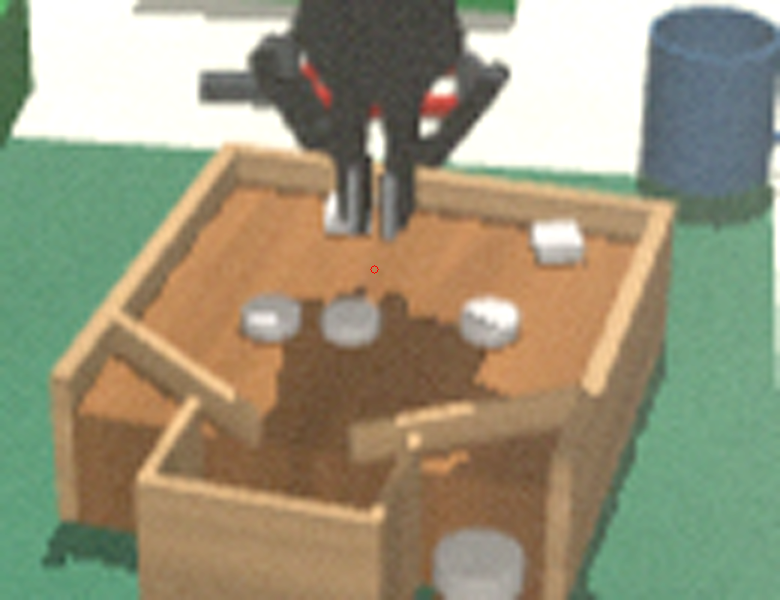

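Emit:
{"fn": "arm_command", "kwargs": {"increments": [[[0.5,0,0,0],[0,0,0,0],[0,0,0,0]]]}}

```text
time: 5.55
eef_pos: [0.5316, -0.0943, 0.0687]
tcp_rot: [-0.538, -0.459, 0.538, -0.459]
contact_force: [-1.1, -0.7, -0.4]
opening: 0.118
```

Emit:
{"fn": "arm_command", "kwargs": {"increments": [[[0.3,0,0,0],[0,0,0,0],[0,0,0,0]]]}}

```text
time: 5.92
eef_pos: [0.5316, -0.0943, 0.0657]
tcp_rot: [-0.538, -0.459, 0.538, -0.459]
contact_force: [-0.2, -0.5, -0.0]
opening: 0.115
```

Emit:
{"fn": "arm_command", "kwargs": {"increments": [[[0.3,0,0,0],[0,0,0,0],[0,0,0,0]]]}}

```text
time: 6.3
eef_pos: [0.5316, -0.0943, 0.0627]
tcp_rot: [-0.538, -0.459, 0.538, -0.459]
contact_force: [-0.4, 0.1, 0.4]
opening: 0.119
```

```bash
python3 look.py 4
```

```text
6.3 z 62.7 tray [-44.7 -10.5] F [-0.4  0.1  0.4] 0.119
28 [178.6 352.5] tray [-110.1   71.1]
```

View pics/l4.png

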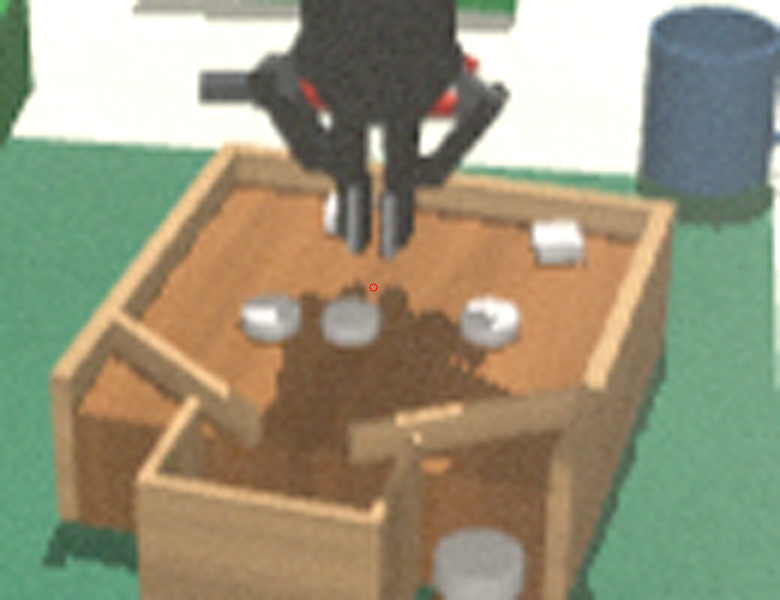

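Emit:
{"fn": "arm_command", "kwargs": {"increments": [[[0.5,0,0,0],[0,0,0,0],[0,0,0,0]]]}}

```text
time: 6.72
eef_pos: [0.5316, -0.0943, 0.0576]
tcp_rot: [-0.538, -0.459, 0.538, -0.459]
contact_force: [-0.2, -0.4, 0.4]
opening: 0.119
```

Emit:
{"fn": "arm_command", "kwargs": {"increments": [[[0.3,0,0,0],[0,0,0,0],[0,0,0,0]]]}}

```text
time: 7.1
eef_pos: [0.5317, -0.0943, 0.0547]
tcp_rot: [0.538, 0.459, -0.538, 0.459]
contact_force: [-0.1, -0.1, -0.4]
opening: 0.12
```

Emit:
{"fn": "arm_command", "kwargs": {"increments": [[[0.3,0,0,0],[0,0,0,0],[0,0,0,0]]]}}

```text
time: 7.48
eef_pos: [0.5316, -0.0943, 0.0517]
tcp_rot: [-0.538, -0.459, 0.538, -0.459]
contact_force: [-0.3, 0.1, 0.5]
opening: 0.115
```

```bash
python3 look.py 5
```

```text
7.47 z 51.7 tray [-44.7 -10.5] F [-0.3  0.1  0.5] 0.115
30 [178.6 352.3] tray [-110.    70.4]
```

View pics/l5.png

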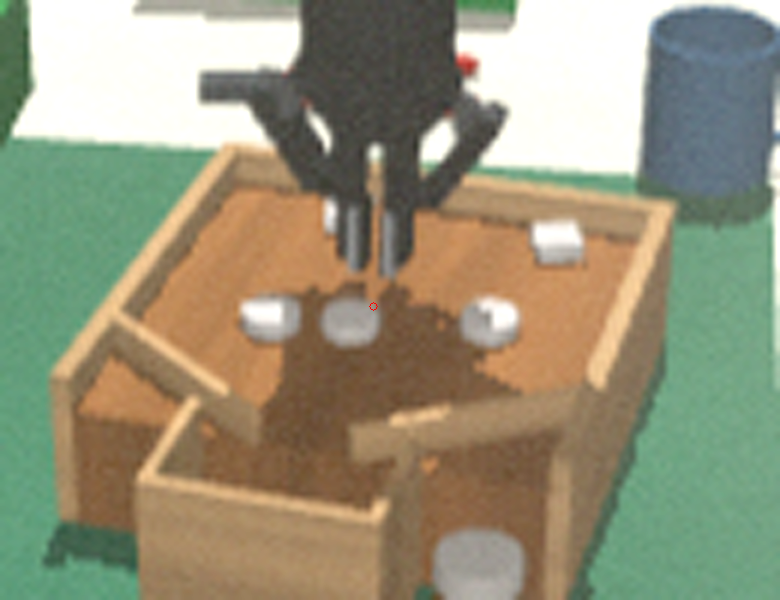

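Emit:
{"fn": "arm_command", "kwargs": {"increments": [[[0.2,0,0,0],[0,0,0,0],[0,0,0,0]]]}}

```text
time: 7.9
eef_pos: [0.5317, -0.0943, 0.0497]
tcp_rot: [-0.538, -0.459, 0.538, -0.459]
contact_force: [-0.0, -0.9, 0.2]
opening: 0.114
```

Emit:
{"fn": "arm_command", "kwargs": {"increments": [[[0.15,0,0,0],[0,0,0,0],[0,0,0,0]]]}}

```text
time: 8.28
eef_pos: [0.5316, -0.0943, 0.0482]
tcp_rot: [0.538, 0.459, -0.538, 0.459]
contact_force: [-0.5, -0.1, -0.9]
opening: 0.116
```

Emit:
{"fn": "arm_command", "kwargs": {"increments": [[[0.15,0,0,0],[0,0,0,0],[0,0,0,0]]]}}

```text
time: 8.65
eef_pos: [0.5316, -0.0943, 0.0467]
tcp_rot: [-0.538, -0.459, 0.538, -0.459]
contact_force: [0.1, 0.1, -0.2]
opening: 0.122
```

```bash
python3 look.py 6
```

```text
8.65 z 46.7 tray [-44.7 -10.5] F [ 0.1  0.1 -0.2] 0.122
28 [178.6 352.5] tray [-110.1   71.1]
```

View pics/l6.png

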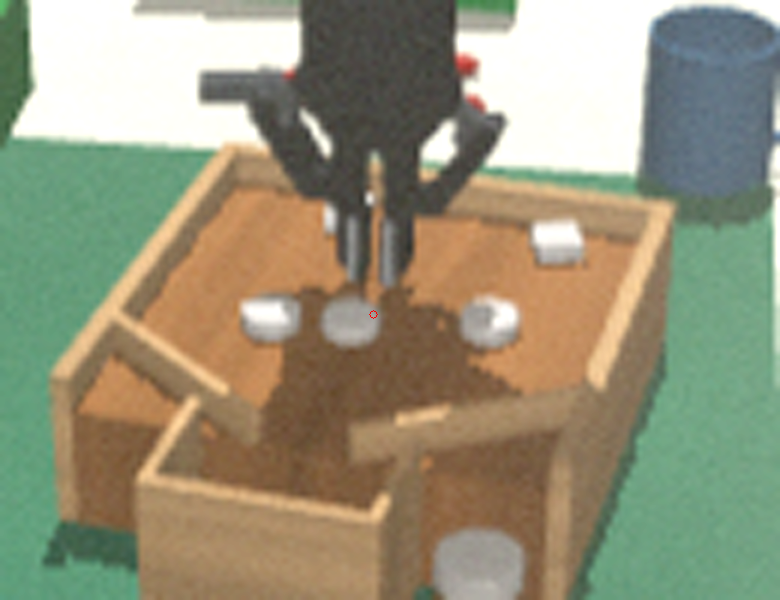

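Emit:
{"fn": "arm_command", "kwargs": {"increments": [[[0.15,0,0,0],[0,0,0,0],[0,0,0,0]]]}}

```text
time: 9.07
eef_pos: [0.5316, -0.0943, 0.0452]
tcp_rot: [-0.538, -0.459, 0.538, -0.459]
contact_force: [0.6, -0.0, 0.6]
opening: 0.119
```

Emit:
{"fn": "arm_command", "kwargs": {"increments": [[[0.15,0,0,0],[0,0,0,0],[0,0,0,0]]]}}

```text
time: 9.45
eef_pos: [0.5316, -0.0943, 0.0437]
tcp_rot: [-0.538, -0.459, 0.538, -0.459]
contact_force: [-0.3, -0.1, -0.5]
opening: 0.117
```

```bash
python3 - <<'E'
from h import *
T=np.load('T.npy')
for z in(.06,.065,.07,.075,.08): print(z,w2t(atz('side',(186.8,322),z),T)*1e3)
E
```

```text
0.06 [-53.36127876 -12.27145982]
0.065 [-44.92620204  -9.95901704]
0.07 [-36.49112533  -7.64657425]
0.075 [-28.05604861  -5.33413147]
0.08 [-19.62097189  -3.02168868]
```

Emit:
{"fn": "arm_command", "kwargs": {"increments": [[[0.15,0,0,0],[0,0,0,0],[0,0,0,0]]]}}

```text
time: 9.82
eef_pos: [0.5319, -0.0944, 0.0427]
tcp_rot: [0.538, 0.459, -0.538, 0.459]
contact_force: [-1.1, 0.8, 3.8]
opening: 0.116
```

```bash
python3 look.py 7
```

```text
9.82 z 42.7 tray [-44.7 -10.8] F [-1.1  0.8  3.8] 0.116
28 [178.6 352.5] tray [-110.1   71.1]
```

View pics/l7.png

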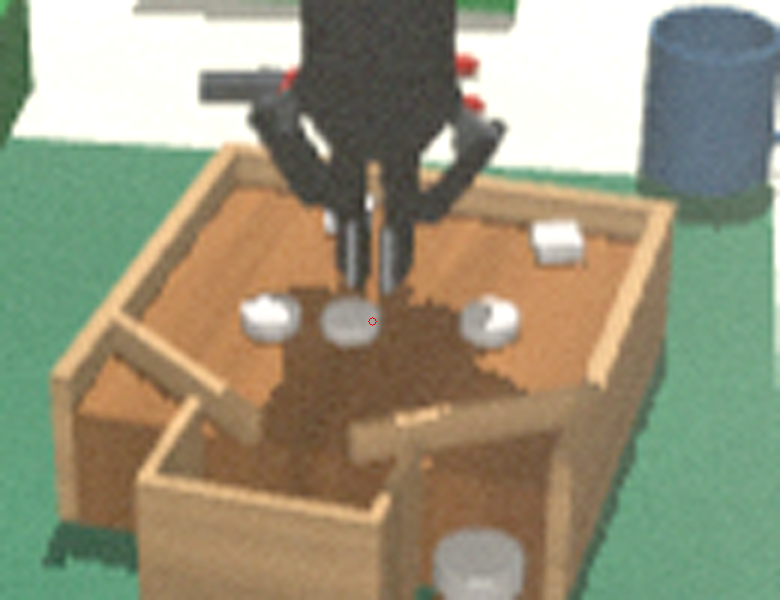

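Emit:
{"fn": "arm_command", "kwargs": {"increments": [[[-0.3,0,0,0],[0,-0.05,-1,0],[0,-0.05,-1,0],[0,-0.05,-1,0],[0,-0.1,-1,0],[0,-0.1,-1,0],[0,-0.1,-1,0],[0,-0.1,-1,0],[0,0,0,0]]]}}

```text
time: 11.0
eef_pos: [0.5372, -0.0236, 0.0452]
tcp_rot: [-0.538, -0.459, 0.538, -0.459]
contact_force: [-0.2, -0.3, -0.6]
opening: 0.12
```

```bash
python3 look.py 8
```

```text
11.0 z 45.2 tray [26.  -4.7] F [-0.2 -0.3 -0.6] 0.12
28 [178.6 352.5] tray [-110.1   71.1]
38 [191.  304.7] tray [  7.1 -49. ]
38 [191.9 341.1] tray [-19.1  56.2]
```

View pics/l8.png

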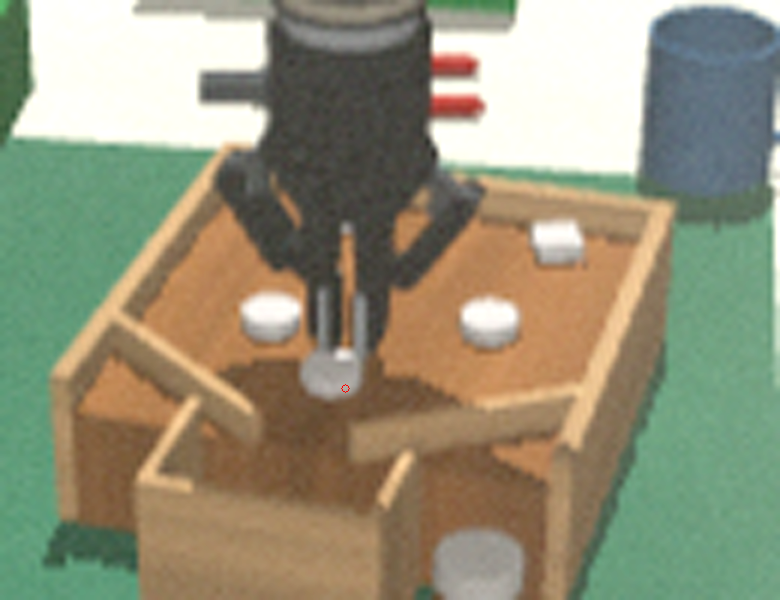

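Emit:
{"fn": "arm_command", "kwargs": {"increments": [[[0,-0.1,-1,0],[0,-0.1,-1,0],[0,-0.1,-1,0],[0,-0.1,-1,0],[0,0,0,0]]]}}

```text
time: 11.68
eef_pos: [0.5395, 0.0167, 0.0452]
tcp_rot: [-0.538, -0.459, 0.538, -0.459]
contact_force: [-0.2, -0.3, -0.3]
opening: 0.118
```

```bash
python3 look.py 9; python3 - <<'E'
from h import *
T=np.load('T.npy')
print(w2t(atz('side',(201.7,314.8),.0725),T)*1e3)
E
```

```text
11.68 z 45.2 tray [66.1 -0.5] F [-0.2 -0.3 -0.3] 0.118
27 [178.6 352.6] tray [-109.8   71.4]
38 [191.9 341.1] tray [-19.1  56.2]
[56.35832279 -2.96319007]
```

View pics/l9.png

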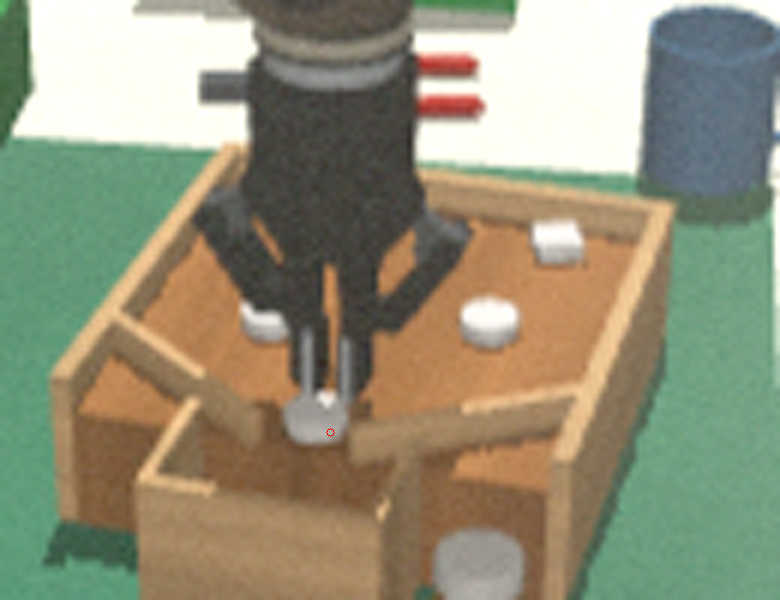

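Emit:
{"fn": "arm_command", "kwargs": {"increments": [[[0,0,-1,0],[0,0,-1,0],[0,0,-0.7,0],[0,0,0,0],[0,0,0,0]]]}}

```text
time: 12.35
eef_pos: [0.5438, 0.0425, 0.0452]
tcp_rot: [-0.538, -0.459, 0.538, -0.459]
contact_force: [-0.1, -0.0, 0.3]
opening: 0.116
```

```bash
python3 look.py 10
```

```text
12.35 z 45.2 tray [92.3 -0.6] F [-0.1 -0.   0.3] 0.116
27 [178.6 352.6] tray [-109.8   71.4]
37 [191.9 341.2] tray [-19.3  56.4]
```

View pics/l10.png

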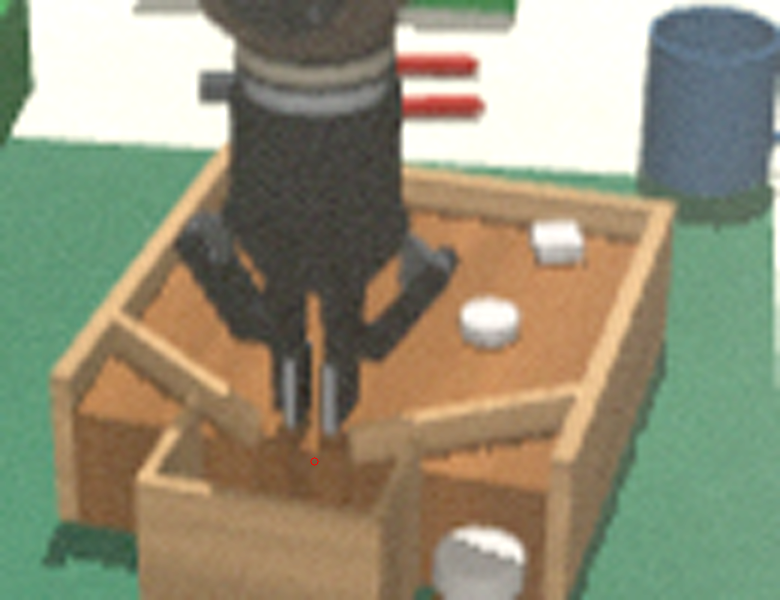

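Emit:
{"fn": "arm_command", "kwargs": {"increments": [[[-2.5,0,0.3,0],[-2.5,0,0,0],[0,-1.4,3.6,0],[0,-1.4,3.6,0],[0,-1.4,3.6,0],[0,-1.4,3.6,0],[0,0,0,0],[2,0,0,0],[1.5,0,0,0],[0.5,0,0,0],[0,0,0,0],[0,0,0,0]]], "grip": 1.8}}

```text
time: 13.9
eef_pos: [0.466, -0.0939, 0.0557]
tcp_rot: [0.538, 0.459, -0.538, 0.459]
contact_force: [-0.6, 0.3, -0.4]
opening: 0.215
```

```bash
python3 look.py 11
```

```text
13.9 z 55.7 tray [-54.8  54.4] F [-0.6  0.3 -0.4] 0.215
39 [191.  304.6] tray [  6.9 -49.3]
58 [233.1 337.8] tray [186.1  96.9]
```

View pics/l11.png

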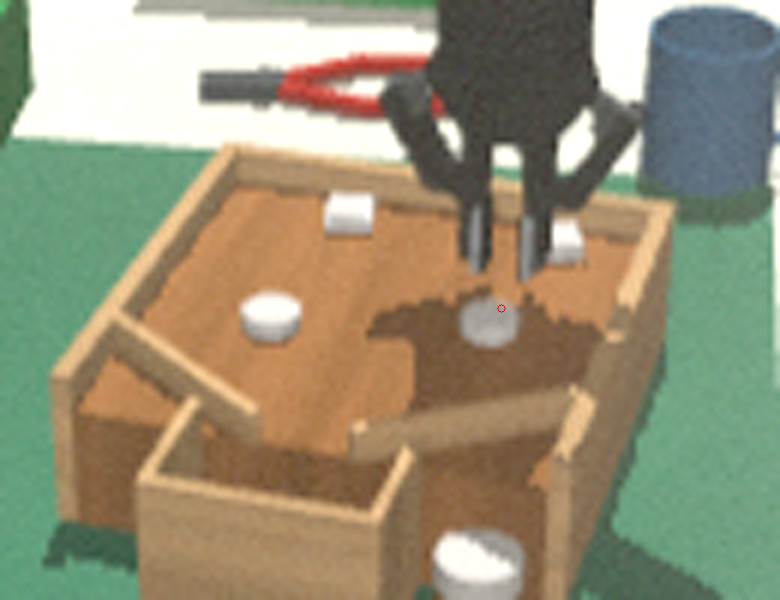

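Emit:
{"fn": "arm_command", "kwargs": {"increments": [[[0.8,-0.1,0,0],[0.35,0,0,0],[0,0,0,0],[0,0,-1,0],[0,0,-0.9,0],[0,0.5,-1.1,0],[0,0.5,-1.1,0],[0,0.5,-1.1,0],[0,0.5,-1.1,0],[0,0.5,-1.1,0],[0,0,0,0]]]}}

```text
time: 15.32
eef_pos: [0.5012, -0.0239, 0.0437]
tcp_rot: [0.538, 0.459, -0.538, 0.459]
contact_force: [-0.3, 0.7, 0.6]
opening: 0.215
```

```bash
python3 look.py 12
```

```text
15.32 z 43.7 tray [19.9 30.8] F [-0.3  0.7  0.6] 0.215
38 [191.  304.7] tray [  7.1 -49. ]
37 [231.5 339.2] tray [177.9  98.6]
```

View pics/l12.png

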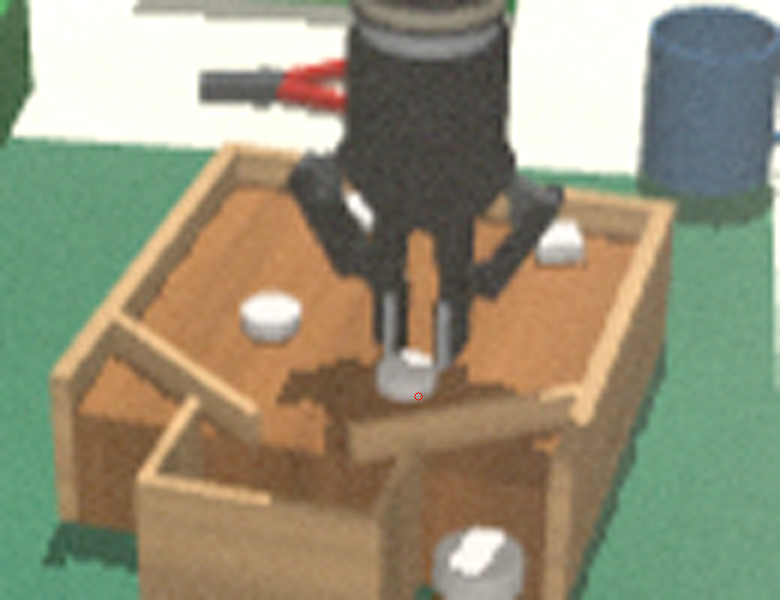

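Emit:
{"fn": "arm_command", "kwargs": {"increments": [[[0,0.5,-0.9,0],[0,0.5,-0.9,0],[0,0.5,-0.9,0],[0,0.5,-0.9,0],[0,0.5,-0.9,0],[0,0.5,-0.9,0],[0,0,0,0]]]}}

```text
time: 16.25
eef_pos: [0.5393, 0.0246, 0.0438]
tcp_rot: [0.538, 0.459, -0.538, 0.459]
contact_force: [0.0, 0.9, -0.0]
opening: 0.21
```

```bash
python3 look.py 13
```

```text
16.25 z 43.8 tray [73.9  0.9] F [ 0.   0.9 -0. ] 0.21
27 [178.6 352.6] tray [-109.8   71.4]
```

View pics/l13.png

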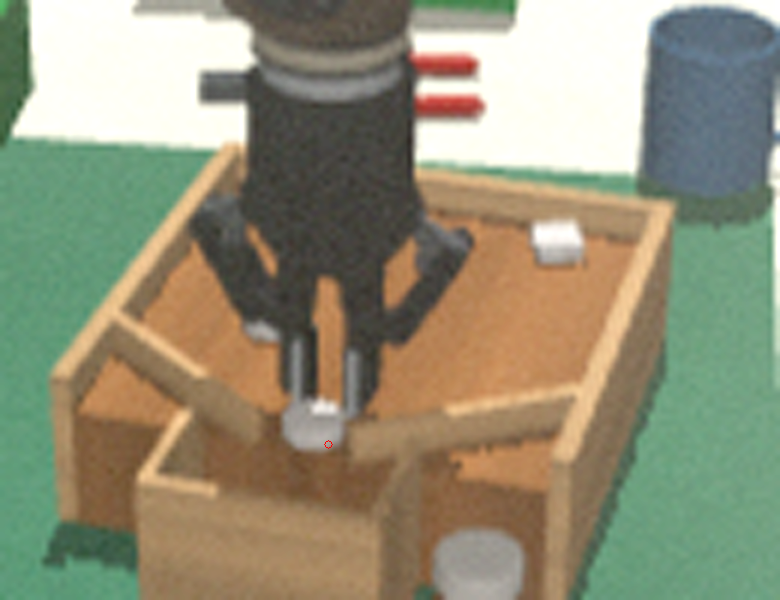

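Emit:
{"fn": "arm_command", "kwargs": {"increments": [[[0,0.1,-0.8,0],[0,0,-0.8,0],[0,0,-0.4,0],[0,0,0,0],[0,0,0,0]]]}}

```text
time: 16.92
eef_pos: [0.543, 0.0436, 0.0437]
tcp_rot: [-0.538, -0.459, 0.538, -0.459]
contact_force: [0.4, -0.6, 1.0]
opening: 0.207
```

```bash
python3 look.py 14
```

```text
16.93 z 43.7 tray [93.2  0.4] F [ 0.4 -0.6  1. ] 0.207
26 [178.7 352.7] tray [-109.5   71.7]
```

View pics/l14.png

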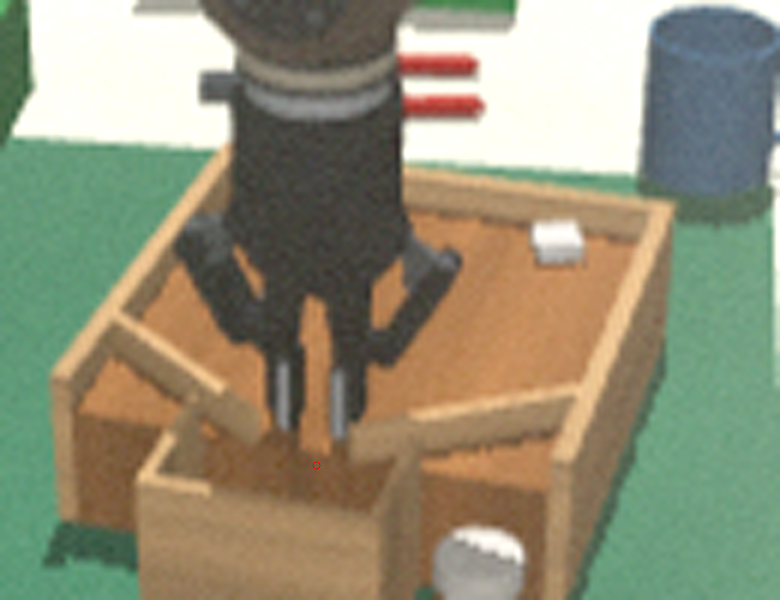

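Emit:
{"fn": "arm_command", "kwargs": {"increments": [[[-2.5,0,0.3,0],[-2.5,0,0,0],[0,1.25,3.05,0],[0,1.25,3.05,0],[0,1.25,3.05,0],[0,1.25,3.05,0],[0,0,0,0],[2,0,0,0],[1.5,0,0,0],[0.5,0,0,0],[0,0,0,0],[0,0,0,0]]]}}

```text
time: 18.48
eef_pos: [0.5731, -0.0876, 0.0542]
tcp_rot: [0.538, 0.459, -0.538, 0.459]
contact_force: [0.9, 0.0, 1.0]
opening: 0.21
```

```bash
python3 look.py 15
```

```text
18.48 z 54.2 tray [-31.4 -50.4] F [0.9 0.  1. ] 0.21
28 [178.6 352.5] tray [-110.1   71.1]
```

View pics/l15.png

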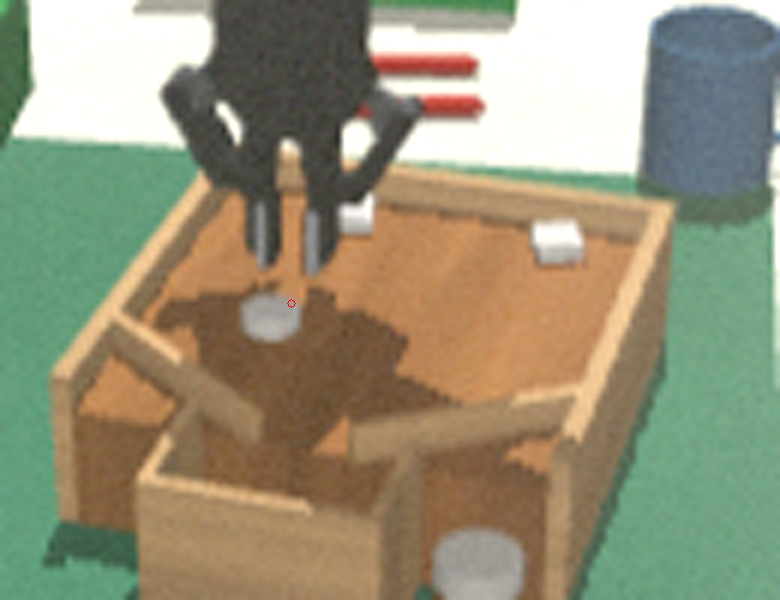

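Emit:
{"fn": "arm_command", "kwargs": {"increments": [[[0.7,-0.1,0,0],[0.3,0,0,0],[0,0,0,0],[0,0,-1,0],[0,0,-1,0],[0,-0.55,-1,0],[0,-0.55,-1,0],[0,-0.55,-1,0],[0,-0.55,-1,0],[0,0,0,0]]]}}

```text
time: 19.77
eef_pos: [0.5589, -0.0239, 0.0436]
tcp_rot: [-0.538, -0.459, 0.538, -0.459]
contact_force: [-0.1, -0.3, 0.2]
opening: 0.209
```

```bash
python3 look.py 16
```

```text
19.77 z 43.6 tray [ 29.2 -26.2] F [-0.1 -0.3  0.2] 0.209
28 [178.6 352.5] tray [-110.1   71.1]
```

View pics/l16.png

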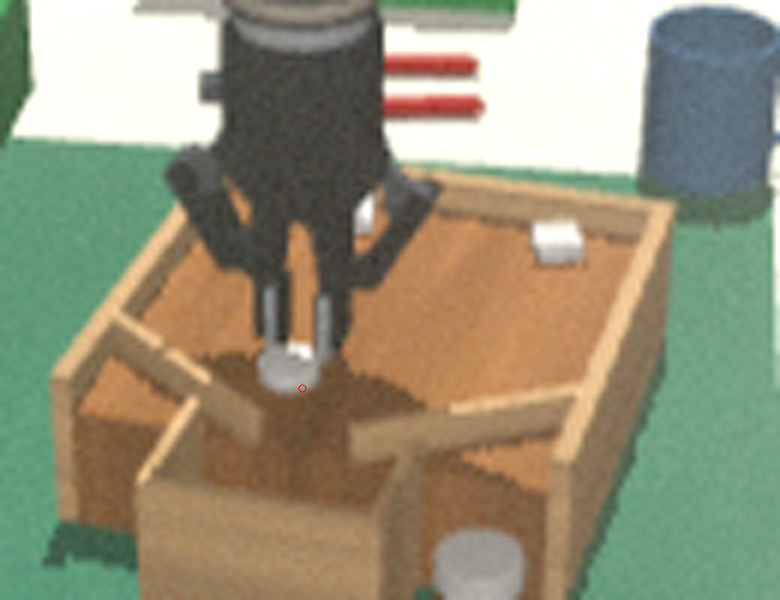

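Emit:
{"fn": "arm_command", "kwargs": {"increments": [[[0,-0.5,-0.9,0],[0,-0.5,-0.9,0],[0,-0.5,-0.9,0],[0,-0.5,-0.9,0],[0,-0.5,-0.9,0],[0,0,0,0]]]}}

```text
time: 20.58
eef_pos: [0.5414, 0.0244, 0.0436]
tcp_rot: [-0.538, -0.459, 0.538, -0.459]
contact_force: [0.4, -0.2, 0.6]
opening: 0.209
```

```bash
python3 look.py 17
```

```text
20.57 z 43.6 tray [74.  -1.2] F [ 0.4 -0.2  0.6] 0.209
27 [178.6 352.6] tray [-109.8   71.3]
```

View pics/l17.png

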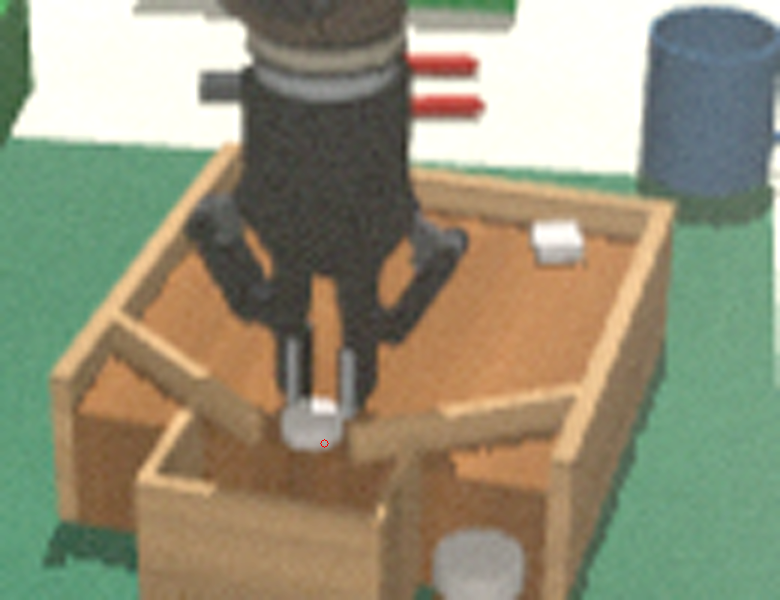

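Emit:
{"fn": "arm_command", "kwargs": {"increments": [[[0,-0.1,-0.8,0],[0,0,-0.8,0],[0,0,-0.4,0],[0,0,0,0],[0,0,0,0]]]}}

```text
time: 21.25
eef_pos: [0.544, 0.0434, 0.0437]
tcp_rot: [-0.538, -0.459, 0.538, -0.459]
contact_force: [0.1, 0.9, 0.4]
opening: 0.207
```

Emit:
{"fn": "arm_command", "kwargs": {"increments": [[[-2.5,0,0.3,0],[-3,0,0,0],[-3,0,0,0],[-4,0,0,0],[-4,0,0,0],[0,1,5,0],[0,0,5,0],[0,0,5,0],[0,0,5,0],[0,-2,5,0],[0,-2,5,0],[0,-3,5,0],[0,-3,5,0],[0,-3,5,0],[0,-3,5,0],[0,0,0,0],[0,0,0,0]]]}}

```text
time: 23.38
eef_pos: [0.3166, -0.4295, 0.2085]
tcp_rot: [0.538, 0.459, -0.538, 0.458]
contact_force: [-0.0, -0.1, -0.4]
opening: 0.212
```

```bash
python3 look.py 18; python3 - <<'E'
from h import *
cv2.imwrite('pics/top2.png',optics.read_camera('top'))
a=cv2.imread('pics/top2.png')
cv2.imwrite('pics/t2c.png',cv2.resize(a[130:290,220:420],(750,600),interpolation=cv2.INTER_CUBIC))
T=np.load('T.npy')
for d in discs(a,(150,262),(230,390)): print(d[0],np.round(d[1:],1),np.round(w2t(atz('top',d[1:],.0745),T)*1e3,1))
E
```

```text
23.38 z 208.5 tray [-410.   148.1] F [-0.  -0.1 -0.4] 0.212
29 [174.  317.8] tray [-107.5  -41.5]
30 [178.6 352.3] tray [-110.    70.4]
88 [191.3 370.2] [-105.4  -42.6]
92 [199.2 275. ] [133.1   7.7]
192 [232.  259.4] [158.9  95.7]
97 [234.8 365.9] [-106.2   69.8]
```

View pics/t2c.png

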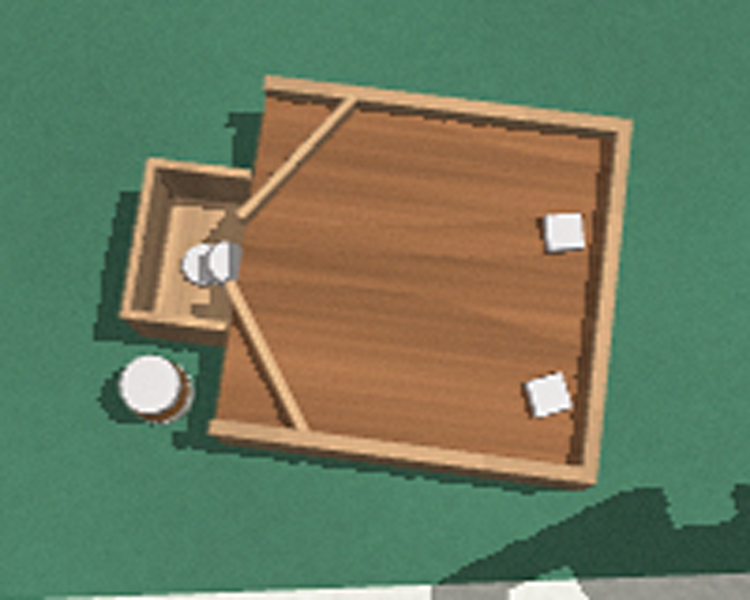

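View pics/side18.png

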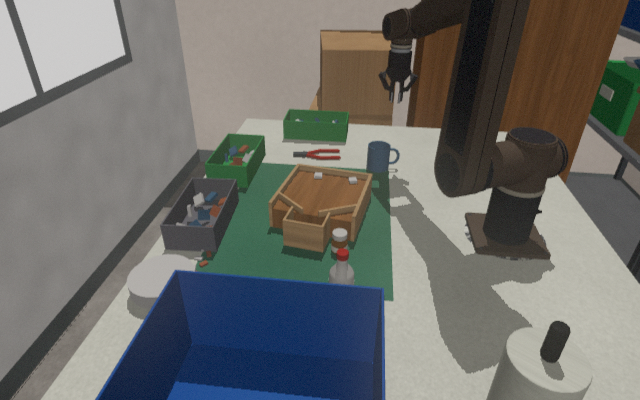

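View pics/top2.png

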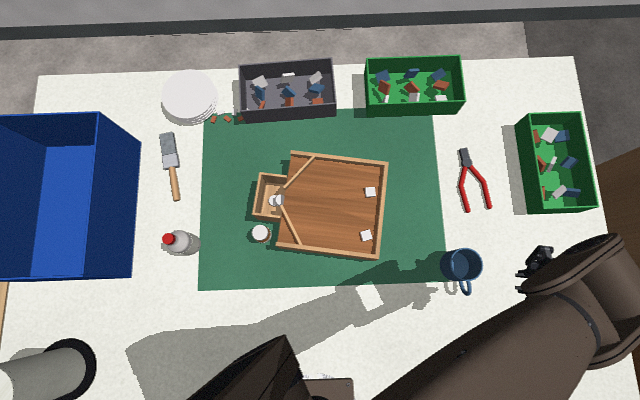

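```bash
python3 - <<'E'
from h import *
a=cv2.imread('pics/top2.png')[165:225,240:310]
a=cv2.resize(a,None,fx=10,fy=10,interpolation=cv2.INTER_CUBIC);cv2.imwrite('pics/t2z.png',a)
T=np.load('T.npy')
for c,r in((273.5,200.5),(280,199.8)):
  print([np.round(w2t(atz('top',(r,c),z),T)*1e3).tolist() for z in(.015,.03,.05,.07)])
print('t',sensors.get_state()['time'])
E
```

```text
[[147.0, 0.0], [144.0, 3.0], [141.0, 7.0], [137.0, 11.0]]
[[130.0, -4.0], [127.0, -1.0], [124.0, 3.0], [121.0, 7.0]]
t 23.475
```

View pics/t2z.png

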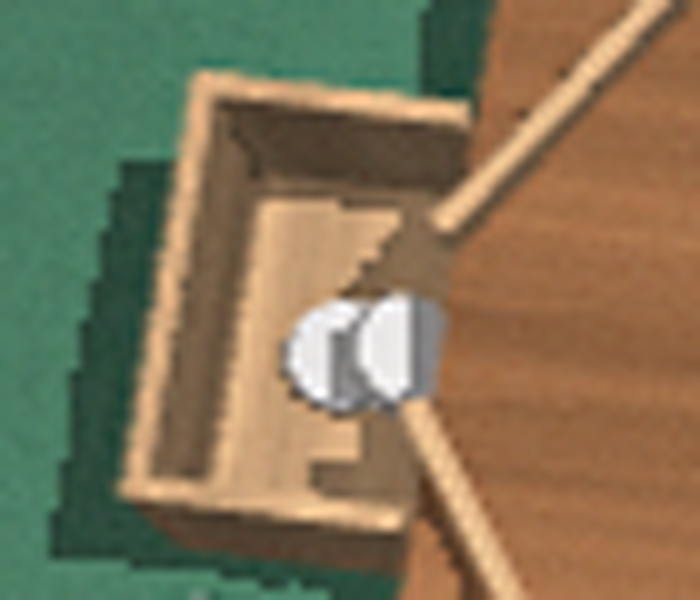

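```bash
python3 - <<'E'
from h import *
a=cv2.imread('pics/top0.png').astype(int)
b=optics.read_camera('top').astype(int)
for n,(r,c,rr,cc) in dict(pot=(218,245,250,275),glue=(225,155,260,205),brush=(125,155,205,185),nip=(140,450,215,500)).items(): print(n,np.abs(a-b)[r:rr,c:cc].mean().round(1))
print(sensors.get_state()['contact_force']);print(ctrl.sign_off())
E
```

```text
pot 3.6
glue 4.0
brush 4.0
nip 3.8
[-0.54696071  0.0108613   0.43148565]
the job is handed in; nothing more can be done
None
```

I swept the three round tiles one at a time, with two spaced fingertips sliding on the deck, through the gate and into the catch pocket. Each was gone from the deck before I started the next. I then withdrew the arm and signed off at about 23.5 s.

**Last checks:**
- **Deck:** the top picture shows only the two square tiles left, both within about 0.5 mm of where they started.
- **Pocket:** two round tiles show plainly, cut off by the deck edge, so they lie below it. I could not see the third. It is on neither the deck nor any visible part of the pocket, so I take it to be under the other two.
- **Bystanders:** the pot, glue, brush and nippers pictures changed no more than image noise since the start. I checked the mug only by eye, and it looked unmoved.
- **Robot:** the gripper is at about 0.21 m height, clear of everything, with no contact force.

**Disagreement:** with the gripper nearly shut, the fingertips sat about 20 mm behind the reported TCP along the fingers, so heights based on it were off. I found the deck by touch instead, at about 4 N, and swept about 1 to 2 mm above it.

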